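# Stop the counter's feed wheel with its high spot at the pointer

### The job

The feed wheel of the tablet counter is out of true. Using its black knob, turn the teal wheel slowly (a second or more per quarter turn) until the high spot of its rim, the larger swell with the red wax dash, stands right at the tip of the fixed orange pointer, then let go and leave it at rest there. Leave the amber vial standing where it is.

Things in the scene. Friction and masses are not known exactly. Their poses are not given: they have to be found in the camera images.
- feed_wheel: Teal wheel, 144 mm across, flat on a fixed stand, turns either way without end about a vertical axis; light friction (0.05 N m) holds it. Origin on the axis at its underside, 50 mm up; top 62 mm up. z up; x points to the high spot: a 40 degree swell 12 mm proud (84 mm from the axis) with a red dash. An unmarked swell 4 mm proud, 230 degrees counter-clockwise of it, is not it.
- knob_grip (a point): Middle of the wheel's upright round black knob: 18 mm diameter, from 67 to 102 mm above the counter, this point at 90 mm. Its axis is 48 mm from the wheel's axis, 120 degrees counter-clockwise (from above) of the high spot. It spins freely on its pin, so a hand of fixed attitude can hold it all the way round. Nothing else on the wheel but a 4 mm hub cap.
- pointer_tip (a point): Tip of the fixed orange pointer, a level pin 12 mm thick tapering towards the wheel's axis, on a dark steel post of the stand. The tip lies 90 mm from the wheel's axis (6 mm off the high spot when that faces it), 56 mm above the counter; pointer and post rise no higher than 62 mm.
- vial: Bystander: loose closed amber vial with white cap, 42 mm across, 72 mm high, standing upright beside the work. Origin at the centre of its underside, z up.
Not all that is in view belongs to the job. What is shaped like the part that bears feed_wheel but brown is not meant.

How it is judged:
By the outcome, as a careful person would: the job done as asked, in the order asked, and still so for the second after the job is handed in, with the robot touching nothing.
It also fails if it takes over 42 s, if anything falls off the work surface, if the arm or the gripper's body presses on something with over 40 N, if the wrist force passes 120 N, or if a joint passes its speed limit or range.

### The arm

A 7-joint arm with a two-finger parallel gripper is mounted at the origin on the work surface. World frame = base frame: x ahead of the robot, y to its left, z up, the work surface at z = 0. Lengths are in m, angles in rad, forces in N, time in s.
With the tool pointing down it reaches from about 0.425 to 0.875 m from the base axis. Payload 4.7 kg.
Tool frame: the origin (TCP) lies on the centre line of the jaws, within the pads' length; the fingertips stand ctrl.tcp_to_tips ahead of it and the grasp point (between the pads) lies 2 mm behind it (ctrl.tcp_to_tips is the distance from the TCP to the fingertips, in m); z points along the fingers, y is the line along which they close (so a half turn about z gives the same grasp; the last joint's range is limited). The gripper opens to 87 mm and grips with 3 to 60 N. Pads are 19 mm wide; open, the fingers measure 117 mm over their backs; the gripper's body (75 mm by 190 mm) begins 51 mm behind the grasp point.
Start: joints at [-1.192, 0.321, -0.07, 1.45, 0.023, 1.371, -0.057], TCP at [0.232, 0.607, 0.24] pointing down, gripper open.
Joint ranges: [-2.86, 2.86], [-0.3, 2.09], [-1.38, 1.24], [0.06, 2.45], [-1.56, 4.7], [0.09, 2.05], [-2.69, 2.69]. Speed limits (rad/s): [2.57, 2.57, 3.14, 3.14, 3.14, 3.14, 3.14].

### API

Orientations are given as a rotation vector (axis times angle).
In Python, from bench import ctrl, optics, close_job gives the robot as it stands.
- The arm moves only by the shell command python3 -m inch 'ROWS' [OPENING] [FORCE]. ROWS is JSON, a list of rows, each a list of 2 entries, a list of its own where there are three numbers: the shift along the tool's x, y, z in mm, then the turn, a rotation vector about the tool's x, y, z in degrees. In form: [[[x, y, z], [ax, ay, az]], ...]. A call has exactly 10 rows; each row shifts and turns the commanded pose from where the row before left it, along the tool's axes as they then stand; what a row does not reach is not made up. A row lasts 1/10 s, in which the tool goes at most 50 mm and 8.59 degrees, less where a joint would pass 70% of its speed; a pose out of reach is approached as far as the arm can. A call is refused whole if a number of a shift passes 50 or a number of a turn 8.59, either way. A call with a gripper value outside its range is refused whole. OPENING is the closure, from 0 (fully open) to 1 (shut), set as the call begins (- or left out, the last holds). The fingers move at their own pace and stop on an object; FORCE is the grip in N (left out, the last holds). Time passes only in rows, so rows that do not move let the fingers close, or fill a call up. It gives the time, the measured TCP pose, the force and the opening at its end, in the units of the state.
- ctrl.get_state(): the state, without advancing time (a new reading comes with each control period).
- optics.get_image(name): name is "side" or "top" or "wrist"; returns a dict with "image" (420x560x3 uint8, red, green, blue), "fx", "fy", "cx", "cy" (pixels), "dist" ([k1, k2, p1, p2, k3] as OpenCV has them; the pictures are not rectified), "R" (3x3) and "t" (3): a world point X has camera coordinates R X + t; the wrist camera has in their place "hand_eye" (4x4, takes a point from camera to tool coordinates, whose origin is the TCP and whose axes are the flange's). Camera axes: x right, y down, z forward; pixel columns grow to the right and rows downward; lengths in m; the calibration is good to about 2 mm. A picture is of the moment at which its call begins: read the wrist's pose just before it. There is no depth.
- close_job(): hands the job in, once; it reports no verdict.
The state is a dict: "time": time; "joint_positions": joint angles; "qd": joint speeds; "joint_torque": joint torques, N m; "position": TCP position; "tool_rot": TCP orientation; "ft_force": force on the tool from outside, world axes, zero at the start; "torque": the same for the moment, N m; "grip_width": opening from 0.0 (shut) to 1.0 (fully open).
Only numpy, scipy, OpenCV 4.12 (cv2) and the standard library are available. Lean on these libraries where they do the work, as an engineer would, in place of code of your own. Each camera call takes 0.05 s, during which the arm holds its last target. There are 200 camera calls.

## Working session

There is one attempt and no reset: what is moved stays moved. The work goes in short steps, Python scripts to look and compute and a shell command to move; the robot and the scene stay as the last step left them, time stands still between calls to the robot, and variables do not carry over. Pictures are saved under pics/ and viewed, on a budget of 10 in all, crops included, one or two more only if the job needs it, and the job is handed in when it is done.

```bash
ls; mkdir -p pics
python3 - <<'E'
from bench import ctrl, optics
import cv2, pickle
s=ctrl.get_state(); print(s, ctrl.tcp_to_tips)
for n in("top","side"):
    d=optics.get_image(n); pickle.dump(d,open(n+".pkl","wb")); cv2.imwrite(f"pics/{n}0.png",d["image"][:,:,::-1])
    print(n,{k:v for k,v in d.items() if k!="image"})
E
```

```text
pics
{'time': 0.0, 'joint_positions': array([-1.19187989,  0.32183332, -0.07009062,  1.45169846,  0.02262806,
        1.3707682 , -0.05689493]), 'qd': array([ 1.78951939e-06, -1.30941555e-03, -7.77310952e-04, -1.49220476e-03,
        1.45094369e-04,  2.57878214e-06, -4.14995041e-04]), 'joint_torque': array([-2.73514515e-04, -4.91292286e+01, -4.03990103e-01, -3.12516904e+01,
       -6.39516930e-02,  4.39185882e-02,  2.17985485e-04]), 'position': array([0.23176978, 0.60671553, 0.23844304]), 'tool_rot': array([-5.69765355e-01, -3.08926244e+00,  2.99502573e-03]), 'ft_force': array([ 0.0427327 , -0.38350198,  1.13281508]), 'torque': array([-0.00823712,  0.01787593,  0.0012736 ]), 'grip_width': 0.9969140665398836} 0.017
top {'fx': 422.4287863520298, 'fy': 422.4287863520298, 'cx': 286.85067334629974, 'cy': 209.6706863068244, 'dist': array([-0.08955764,  0.        ,  0.        ,  0.        ,  0.        ]), 'R': array([[-0.0277199 , -0.99945744, -0.01778863],
       [-0.99222696,  0.02967033, -0.12085253],
       [ 0.12131475,  0.01430033, -0.99251107]]), 't': array([0.0376551 , 0.5598136 , 0.90318345])}
side {'fx': 505.92055347907774, 'fy': 505.92055347907774, 'cx': 279.0673937352347, 'cy': 205.66378217942264, 'dist': array([-0.13617042,  0.        ,  0.        ,  0.        ,  0.        ]), 'R': array([[-0.99970215, -0.02115116,  0.01217562],
       [-0.02403287,  0.76636489, -0.64195582],
       [ 0.00424715, -0.64205723, -0.76664495]]), 't': array([0.51452047, 0.03595512, 1.15853907])}
```

View pics/top0.png

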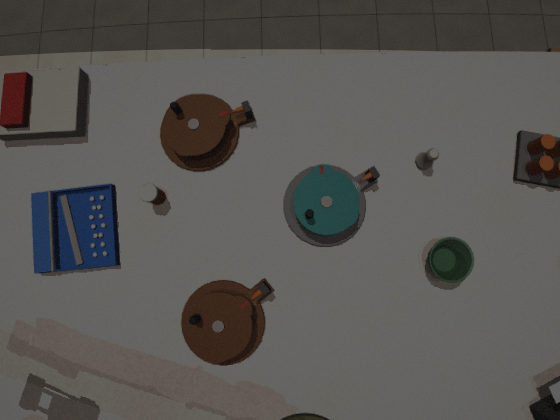

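View pics/side0.png

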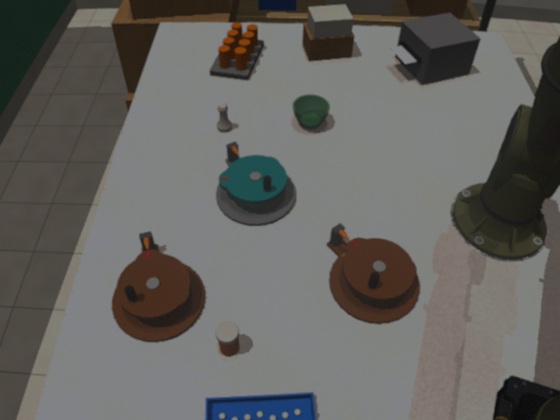

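The top view shows three wheels: teal at (327,202), and brown ones at (198,125) and (220,325). The teal wheel is the one meant. Its red dash is near (321,170), knob near (309,214), and pointer tip near (360,183). The vial stands well clear at (152,193). Next I'll measure these and enlarge a crop.

```bash
cat > h.py <<'E'
import numpy as np, cv2, pickle
from scipy.spatial.transform import Rotation as Ro
def K(d): return np.array([[d["fx"],0,d["cx"]],[0,d["fy"],d["cy"]],[0,0,1]])
def ext(d,s=None):
    if "R" in d: return d["R"],d["t"]
    T=np.eye(4);T[:3,:3]=Ro.from_rotvec(s["tool_rot"]).as_matrix();T[:3,3]=s["position"]
    C=np.linalg.inv(T@d["hand_eye"]); return C[:3,:3],C[:3,3]
def ray(d,uv,z,s=None):
    R,t=ext(d,s); p=cv2.undistortPoints(np.array([[uv]],float),K(d),d["dist"])[0,0]
    v=R.T@np.array([*p,1]); c=-R.T@t; return c+v*(z-c[2])/v[2]
def proj(d,X,s=None):
    R,t=ext(d,s); return cv2.projectPoints(np.array(X,float).reshape(-1,3),cv2.Rodrigues(R)[0],t,K(d),d["dist"])[0][:,0]
E
python3 - <<'E'
from h import *
d=pickle.load(open("top.pkl","rb")); e=pickle.load(open("side.pkl","rb"))
c=d["image"][150:260,275:390,::-1]; c2=e["image"][135:225,205:305,::-1]
cv2.imwrite("pics/crop1.png",np.hstack([cv2.resize(np.ascontiguousarray(c),(400,383),interpolation=3),cv2.resize(np.ascontiguousarray(c2),(400,383),interpolation=3)]))
hsv=cv2.cvtColor(d["image"],cv2.COLOR_RGB2HSV)
hub=ray(d,(327,202),.066); print("hub",hub)
for n,uv,z in(("knobtop",(309.5,214),.102),("dash",(321,170),.062),("tip",(359,184),.056)):
    p=ray(d,uv,z); r=p-hub; print(n,p,np.hypot(*r[:2]),np.degrees(np.arctan2(r[1],r[0])))
E
```

```text
hub [ 0.57079423 -0.06555781  0.066     ]
knobtop [ 0.54204562 -0.02571513  0.102     ] 0.049131671492380256 125.81244948473679
dash [ 0.64205953 -0.05564997  0.062     ] 0.07195073853713788 7.9149522118421025
tip [ 0.60974492 -0.13784917  0.056     ] 0.08211697839174431 -61.684143814707355
```

View pics/crop1.png

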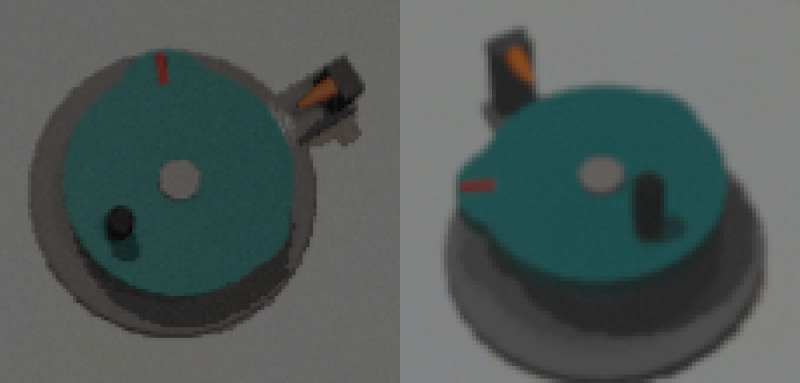

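The enlarged crop confirms it. The only teal wheel has its larger swell with the red dash at top-image (321.6,169.8), hub at (326.8,201.5), knob top at (309.5,213.3) and pointer tip at (360.7,181). The brown look-alikes are ruled out. Turning the wheel clockwise by about 65° is the short way. Next I'll refine the numbers and plan the approach.

Run:
```python
from h import *
from bench import ctrl,optics
d=pickle.load(open("top.pkl","rb"))
hub=ray(d,(326.8,201.5),.066); print("hub",hub)
for n,uv,z in(("knobtop",(309.5,213.3),.102),("dash",(321.6,169.8),.062),("tip",(360.7,181),.056)):
    p=ray(d,uv,z); r=p-hub; print(n,p,np.hypot(*r[:2]),np.degrees(np.arctan2(r[1],r[0])))
w=optics.get_image("wrist"); print(w["hand_eye"].round(3),w["fx"])
s=ctrl.get_state(); R=Ro.from_rotvec(s["tool_rot"]).as_matrix(); print(R.round(3))
# 20 rows const twist: shift then turn a about tool z
g=np.array([.542,-.027,.22])
from scipy.optimize import fsolve
def end(x,a=3.45,n=20):
    p=s["position"].copy();Q=R.copy()
    for i in range(n): p=p+Q@(np.array(x)/1000);Q=Q@Ro.from_rotvec([0,0,np.radians(a)]).as_matrix()
    return p,Q
x=fsolve(lambda x:end(x)[0]-g,[-37,-5,1]);print(x,end(x)[1].round(3)); print(end(np.round(x,0))[0])
```

```text
hub [ 0.57189007 -0.06517143  0.066     ]
knobtop [ 0.54349155 -0.02576448  0.102     ] 0.04857348766910167 125.77831543052639
dash [ 0.64246436 -0.05697334  0.062     ] 0.07104884846619584 6.6259309163188655
tip [ 0.61628882 -0.1419074   0.056     ] 0.08865471665645121 -59.946710031678634
[[ 0.    -0.969 -0.249  0.069]
 [ 1.     0.     0.     0.001]
 [-0.    -0.249  0.969 -0.146]
 [ 0.     0.     0.     1.   ]] 344.86137766102325
[[-0.934  0.357 -0.   ]
 [ 0.357  0.934 -0.001]
 [-0.    -0.001 -1.   ]]
[-36.9042671   -6.66998255   0.97297986] [[-0.002  1.    -0.   ]
 [ 1.     0.002 -0.001]
 [-0.001 -0.    -1.   ]]
[ 0.53806368 -0.0321302   0.21946861]
```

```bash
python3 -m inch '[[[-37,-7,1],[0,0,3.45]],[[-37,-7,1],[0,0,3.45]],[[-37,-7,1],[0,0,3.45]],[[-37,-7,1],[0,0,3.45]],[[-37,-7,1],[0,0,3.45]],[[-37,-7,1],[0,0,3.45]],[[-37,-7,1],[0,0,3.45]],[[-37,-7,1],[0,0,3.45]],[[-37,-7,1],[0,0,3.45]],[[-37,-7,1],[0,0,3.45]]]' 0 && python3 -m inch '[[[-37,-7,1],[0,0,3.45]],[[-37,-7,1],[0,0,3.45]],[[-37,-7,1],[0,0,3.45]],[[-37,-7,1],[0,0,3.45]],[[-37,-7,1],[0,0,3.45]],[[-37,-7,1],[0,0,3.45]],[[-37,-7,1],[0,0,3.45]],[[-37,-7,1],[0,0,3.45]],[[-37,-7,1],[0,0,3.45]],[[-37,-7,1],[0,0,3.45]]]'
python3 - <<'E'
from h import *
from bench import ctrl,optics
s=ctrl.get_state(); w=optics.get_image("wrist"); pickle.dump((s,w),open("w1.pkl","wb"))
im=w["image"][:,:,::-1].copy()
cv2.imwrite("pics/w1.png",im)
print(s["position"],s["joint_positions"],proj(w,[[.5719,-.0652,.066],[.5435,-.0258,.102],[.616,-.142,.056]],s))
E
```

```text
time: 1.15
position: [0.4849, 0.3338, 0.2292]
tool_rot: [-1.464, -2.78, 0.0]
ft_force: [0.4, -0.0, 0.5]
grip_width: 1.001
time: 2.15
position: [0.5379, -0.0332, 0.2193]
tool_rot: [-2.222, -2.221, 0.0]
ft_force: [1.1, -0.2, -1.0]
grip_width: 1.002
[ 0.53788708 -0.03322725  0.21932249] [-0.46345913  0.09563786  0.50924824  1.77332814 -0.04852131  1.28510766
  0.05676967] [[316.4586759  234.20913374]
 [286.47005852 201.15731232]
 [357.46653946 304.1104317 ]]
```

View pics/w1.png

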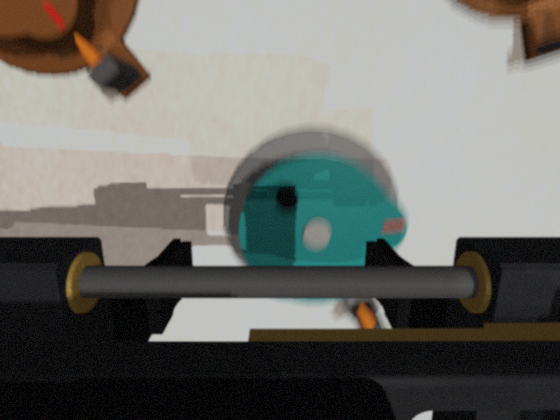

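The wrist view shows the hub at (317,234), as predicted. The knob top is at (287,196.5), the dash at (393,226), and the pointer tip at about (360,302), partly behind the gripper.

Run:
```python
from h import *
s,w=pickle.load(open("w1.pkl","rb"))
hub=ray(w,(317,234),.066,s); print("hub",hub)
for n,uv,z in(("knobtop",(287,196.5),.102),("dash",(393,226),.062),("tip",(358,302),.056)):
    p=ray(w,uv,z,s); r=p-hub; print(n,p,np.hypot(*r[:2]),np.degrees(np.arctan2(r[1],r[0])))
```

```text
hub [ 0.57238878 -0.06499918  0.066     ]
knobtop [ 0.54389314 -0.02206681  0.102     ] 0.05152852754075136 123.573545628615
dash [ 0.64261143 -0.05862943  0.062     ] 0.07051095669589673 5.1829961066370265
tip [ 0.61639614 -0.1396609   0.056     ] 0.08666614585344731 -59.48390459626806
```

```bash
python3 -m inch '[[[1,0.6,13],[0,0,0]],[[1,0.6,13],[0,0,0]],[[1,0.6,13],[0,0,0]],[[1,0.6,13],[0,0,0]],[[1,0.6,13],[0,0,0]],[[1,0.6,13],[0,0,0]],[[1,0.6,13],[0,0,0]],[[1,0.6,13],[0,0,0]],[[0.7,0.8,13],[0,0,0]],[[0,0.2,13],[0,0,0]]]' && python3 -m inch '[[[0,0,0],[0,0,0]],[[0,0,0],[0,0,0]],[[0,0,0],[0,0,0]],[[0,0,0],[0,0,0]],[[0,0,0],[0,0,0]],[[0,0,0],[0,0,0]],[[0,0,0],[0,0,0]],[[0,0,0],[0,0,0]],[[0,0,0],[0,0,0]],[[0,0,0],[0,0,0]]]' 1 20
python3 - <<'E'
from h import *
from bench import ctrl,optics
s=ctrl.get_state(); print(s["position"],s["grip_width"]*87)
d=optics.get_image("top");cv2.imwrite("pics/top2.png",cv2.resize(np.ascontiguousarray(d["image"][130:280,250:410,::-1]),None,fx=3.5,fy=3.5,interpolation=3))
p=s["position"]; h=np.array([.572,-.065]); r=p[:2]-h; a=np.arctan2(r[1],r[0]); print("grip at",np.hypot(*r),np.degrees(a))
# arc: 60 deg cw in 10-row calls: 20 rows of 3 deg, tool x=world y, tool y=world x
R=.048
for i in range(21):
    b=a-np.radians(3*i); q=R*np.array([np.cos(b),np.sin(b)])
    if i: print(i,(1000*(q-o)[::-1]).round(1))
    o=q
E
```

```text
time: 3.2
position: [0.5441, -0.0228, 0.0885]
tool_rot: [2.219, 2.223, 0.0]
ft_force: [-0.6, -0.6, -0.2]
grip_width: 0.998
time: 4.2
position: [0.5443, -0.023, 0.0896]
tool_rot: [2.219, 2.223, 0.001]
ft_force: [0.9, 0.2, -1.0]
grip_width: 0.201
[ 0.54426569 -0.02301333  0.08960901] 17.444100146247113
grip at 0.05031970266319044 123.44677267439552
1 [1.3 2.1]
2 [1.2 2.2]
3 [1.1 2.3]
4 [1.  2.3]
5 [0.9 2.4]
6 [0.7 2.4]
7 [0.6 2.4]
8 [0.5 2.5]
9 [0.3 2.5]
10 [0.2 2.5]
11 [0.1 2.5]
12 [-0.   2.5]
13 [-0.2  2.5]
14 [-0.3  2.5]
15 [-0.4  2.5]
16 [-0.6  2.4]
17 [-0.7  2.4]
18 [-0.8  2.4]
19 [-0.9  2.3]
20 [-1.1  2.3]
```

View pics/top2.png

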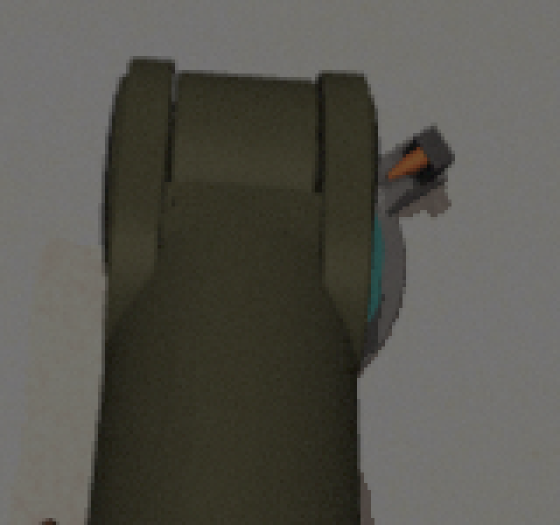

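The fingers hold the knob, with the opening at 17.4 mm, close to the 18 mm knob. The arm hides the wheel in the top view. Now the first 60° clockwise, at about 30°/s.

```bash
python3 -m inch '[[[1.4,2.1,0],[0,0,0]],[[1.3,2.2,0],[0,0,0]],[[1.2,2.2,0],[0,0,0]],[[1.1,2.3,0],[0,0,0]],[[0.9,2.3,0],[0,0,0]],[[0.8,2.4,0],[0,0,0]],[[0.7,2.4,0],[0,0,0]],[[0.5,2.5,0],[0,0,0]],[[0.4,2.5,0],[0,0,0]],[[0.3,2.5,0],[0,0,0]]]' && python3 -m inch '[[[0.2,2.5,0],[0,0,0]],[[0,2.5,0],[0,0,0]],[[-0.1,2.5,0],[0,0,0]],[[-0.2,2.5,0],[0,0,0]],[[-0.4,2.5,0],[0,0,0]],[[-0.5,2.5,0],[0,0,0]],[[-0.6,2.4,0],[0,0,0]],[[-0.7,2.4,0],[0,0,0]],[[-0.9,2.3,0],[0,0,0]],[[-1,2.3,0],[0,0,0]]]'
python3 - <<'E'
from h import *
from bench import ctrl,optics
s=ctrl.get_state(); print(s["position"],s["grip_width"]*87,s["ft_force"],s["torque"])
a=optics.get_image("side"); s=ctrl.get_state(); b=optics.get_image("wrist"); pickle.dump((s,a,b),open("m.pkl","wb"))
c=cv2.resize(np.ascontiguousarray(a["image"][125:230,195:315,::-1]),(400,350),interpolation=3)
cv2.imwrite("pics/m.png",np.hstack([c,cv2.resize(np.ascontiguousarray(b["image"][:,:,::-1]),(400,300),interpolation=3).copy() if 0 else cv2.copyMakeBorder(cv2.resize(np.ascontiguousarray(b["image"][:,:,::-1]),(400,300)),0,50,0,0,0)]))
E
```

```text
time: 5.25
position: [0.5676, -0.0134, 0.0896]
tool_rot: [-2.218, -2.223, -0.001]
ft_force: [-1.0, 3.2, 3.1]
grip_width: 0.199
time: 6.25
position: [0.593, -0.017, 0.0897]
tool_rot: [2.218, 2.224, 0.004]
ft_force: [0.5, 5.4, 0.4]
grip_width: 0.2
[ 0.59296673 -0.01701856  0.08965794] 17.41811406021217 [0.45884719 5.40530071 0.37298488] [ 1.10327709 -0.16021033  0.01338627]
```

View pics/m.png

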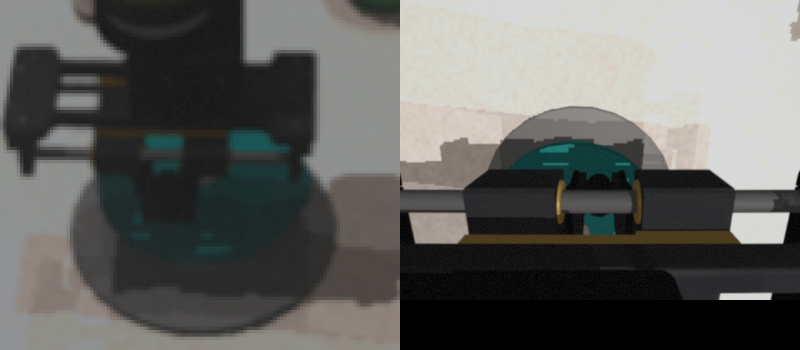

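The gripper hides the dash and pointer in both views. The knob is at about 64°, so I'll make the last ~4°, release, lift, and look.

```bash
python3 -m inch '[[[-0.5,1,0],[0,0,0]],[[-0.5,1,0],[0,0,0]],[[-0.5,0.9,0],[0,0,0]],[[0,0,0],[0,0,0]],[[0,0,0],[0,0,0]],[[0,0,0],[0,0,0]],[[0,0,0],[0,0,0]],[[0,0,0],[0,0,0]],[[0,0,0],[0,0,0]],[[0,0,0],[0,0,0]]]' && python3 -m inch '[[[0,0,0],[0,0,0]],[[0,0,0],[0,0,0]],[[0,0,0],[0,0,0]],[[0,0,0],[0,0,0]],[[0,0,0],[0,0,0]],[[0,0,0],[0,0,0]],[[0,0,0],[0,0,0]],[[0,0,0],[0,0,0]],[[0,0,0],[0,0,0]],[[0,0,0],[0,0,0]]]' 0 && python3 -m inch '[[[0,0,-15],[0,0,0]],[[0,0,-20],[0,0,0]],[[0,0,-20],[0,0,0]],[[0,0,-20],[0,0,0]],[[-14,0,-9],[0,0,0]],[[-14,0,-9],[0,0,0]],[[-14,0,-9],[0,0,0]],[[-14,0,-9],[0,0,0]],[[-14,0,-9],[0,0,0]],[[-14,0,-9],[0,0,0]]]'
python3 - <<'E'
from h import *
from bench import ctrl,optics
s=ctrl.get_state(); b=optics.get_image("wrist"); pickle.dump((s,b),open("w2.pkl","wb"))
print(s["position"])
cv2.imwrite("pics/w2.png",cv2.resize(np.ascontiguousarray(b["image"][60:330,150:480,::-1]),None,fx=2.4,fy=2.2,interpolation=3))
E
```

```text
time: 7.35
position: [0.5962, -0.0186, 0.0896]
tool_rot: [2.218, 2.224, 0.005]
ft_force: [1.8, 4.5, 0.0]
grip_width: 0.199
time: 8.35
position: [0.5947, -0.0199, 0.0896]
tool_rot: [2.219, 2.223, 0.0]
ft_force: [-0.0, 0.2, 0.2]
grip_width: 0.976
time: 9.35
position: [0.5946, -0.1056, 0.219]
tool_rot: [-2.22, -2.222, 0.001]
ft_force: [0.7, -0.2, 0.2]
grip_width: 0.998
[ 0.59458294 -0.10564034  0.21899015]
```

View pics/w2.png

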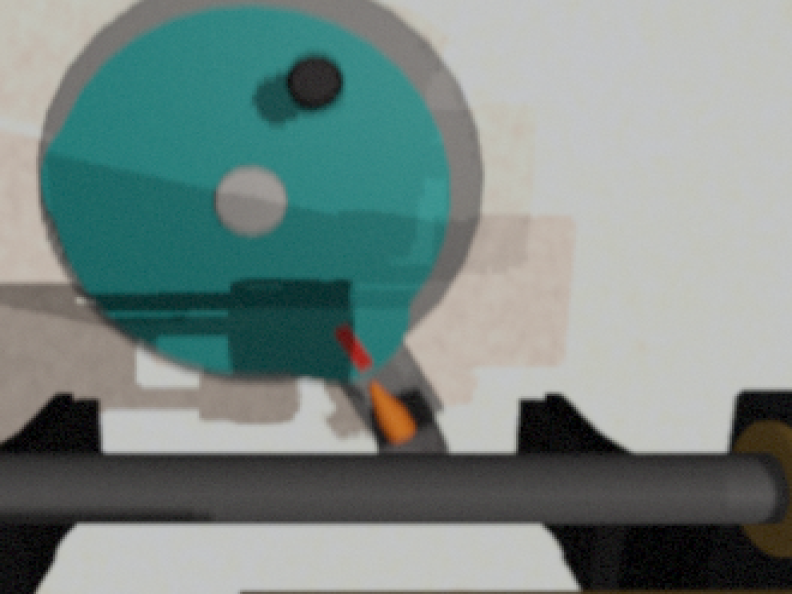

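The wheel stands at the pointer. In the crop the hub is at (251,202), the dash runs (343,329)–(367,366), and the pointer runs from tip (373,383) to butt (401,441). Now the angles.

Run:
```python
from h import *
s,w=pickle.load(open("w2.pkl","rb"))
im=w["image"].astype(int); f=lambda x,y:(150+x/2.4,60+y/2.2)
hsv=cv2.cvtColor(w["image"],cv2.COLOR_RGB2HSV).astype(int)
sub=np.zeros(hsv.shape[:2],bool); sub[190:270,280:340]=1
H,S,V=hsv[...,0],hsv[...,1],hsv[...,2]
red=sub&((H<5)|(H>172))&(S>150)&(V>50); org=sub&(H>=7)&(H<18)&(S>150)&(V>60)
def xy(m,z): v,u=np.nonzero(m); return np.array([ray(w,(a,b),z,s)[:2] for a,b in zip(u,v)])
hub=ray(w,f(251,202),.066,s)[:2]
def ang(p): r=p-hub; return np.hypot(r[...,0],r[...,1]).round(4),np.degrees(np.arctan2(r[...,1],r[...,0])).round(1)
print("hub",hub,red.sum(),org.sum())
pr,po=xy(red,.062),xy(org,.058)
for n,P in(("red",pr),("orange",po)):
    c,_,vt=np.linalg.svd(P-P.mean(0),full_matrices=False); d=vt[0]*np.sign((P.mean(0)-hub)@vt[0])
    print(n,"mean",ang(P.mean(0)),"axis",np.degrees(np.arctan2(d[1],d[0])), "rmin/max",ang(P)[0].min(),ang(P)[0].max())
print("tip",ang(ray(w,f(373,383),.056,s)[:2])); k=ray(w,f(315,82),.102,s)[:2]; print("knob",k,ang(k))
```

```text
hub [ 0.57328379 -0.06310561] 93 304
red mean (np.float64(0.0707), np.float64(-58.1)) axis -57.811227345462505 rmin/max 0.0616 0.0794
orange mean (np.float64(0.106), np.float64(-59.8)) axis -61.692529663096614 rmin/max 0.0902 0.118
tip (np.float64(0.0902), np.float64(-59.3))
knob [ 0.59577346 -0.02058168] (np.float64(0.0481), np.float64(62.1))
```

The dash is at −58.1° (knob 62.1° − 120° = −57.9°) and the pointer at −59.3 to −59.8°. About 1.6° clockwise remains, so I'll regrip and nudge the knob about 1.3 mm.

```bash
python3 -m inch '[[[14,0.2,9],[0,0,0]],[[14,0.2,9],[0,0,0]],[[14,0.2,9],[0,0,0]],[[14,0.2,9],[0,0,0]],[[14,0.2,9],[0,0,0]],[[15,0.2,9],[0,0,0]],[[0,0,20],[0,0,0]],[[0,0,20],[0,0,0]],[[0,0,20],[0,0,0]],[[0,0,15],[0,0,0]]]' && python3 -m inch '[[[0,0,0],[0,0,0]],[[0,0,0],[0,0,0]],[[0,0,0],[0,0,0]],[[0,0,0],[0,0,0]],[[0,0,0],[0,0,0]],[[0,0,0],[0,0,0]],[[0,0,0],[0,0,0]],[[0,0,0],[0,0,0]],[[0,0,0],[0,0,0]],[[0,0,0],[0,0,0]]]' 1 20; python3 -c "
from bench import ctrl;print(ctrl.get_state()['position']*1000)"
```

```text
time: 10.4
position: [0.5952, -0.018, 0.0878]
tool_rot: [-2.218, -2.223, 0.002]
ft_force: [-0.6, -0.5, -0.9]
grip_width: 1.001
time: 11.4
position: [0.596, -0.0189, 0.0896]
tool_rot: [2.219, 2.223, 0.0]
ft_force: [0.6, 0.1, 0.8]
grip_width: 0.2
[595.9786323  -18.86008829  89.55980372]
```

```bash
python3 -m inch '[[[-0.4,0.7,0],[0,0,0]],[[-0.4,0.7,0],[0,0,0]],[[0,0,0],[0,0,0]],[[0,0,0],[0,0,0]],[[0,0,0],[0,0,0]],[[0,0,0],[0,0,0]],[[0,0,0],[0,0,0]],[[0,0,0],[0,0,0]],[[0,0,0],[0,0,0]],[[0,0,0],[0,0,0]]]'; python3 -c "
from bench import ctrl;s=ctrl.get_state();print(s['position']*1000,s['ft_force'])"
```

```text
time: 12.4
position: [0.5973, -0.0196, 0.0896]
tool_rot: [-2.219, -2.223, -0.0]
ft_force: [-0.1, 1.6, 0.8]
grip_width: 0.199
[597.29187318 -19.63054059  89.55602338] [-0.10041282  1.62165762  0.80765386]
```

The knob moved 1.3 mm as intended. Next I'll release, lift and look again.

```bash
python3 -m inch '[[[0,0,0],[0,0,0]],[[0,0,0],[0,0,0]],[[0,0,0],[0,0,0]],[[0,0,0],[0,0,0]],[[0,0,0],[0,0,0]],[[0,0,0],[0,0,0]],[[0,0,0],[0,0,0]],[[0,0,0],[0,0,0]],[[0,0,0],[0,0,0]],[[0,0,0],[0,0,0]]]' 0 && python3 -m inch '[[[0,0,-15],[0,0,0]],[[0,0,-20],[0,0,0]],[[0,0,-20],[0,0,0]],[[0,0,-20],[0,0,0]],[[-14,0,-9],[0,0,0]],[[-14,0,-9],[0,0,0]],[[-14,0,-9],[0,0,0]],[[-14,0,-9],[0,0,0]],[[-14,0,-9],[0,0,0]],[[-14,0,-9],[0,0,0]]]'  && python3 -m inch '[[[0,0,0],[0,0,0]],[[0,0,0],[0,0,0]],[[0,0,0],[0,0,0]],[[0,0,0],[0,0,0]],[[0,0,0],[0,0,0]],[[0,0,0],[0,0,0]],[[0,0,0],[0,0,0]],[[0,0,0],[0,0,0]],[[0,0,0],[0,0,0]],[[0,0,0],[0,0,0]]]'
python3 - <<'E'
from h import *
from bench import ctrl,optics
s=ctrl.get_state(); b=optics.get_image("wrist"); pickle.dump((s,b),open("w3.pkl","wb"))
cv2.imwrite("pics/w3.png",cv2.resize(np.ascontiguousarray(b["image"][60:330,150:480,::-1]),None,fx=2.4,fy=2.2,interpolation=3))
t=optics.get_image("side")["image"]; t0=pickle.load(open("side.pkl","rb"))["image"]
print("vial diff",np.abs(t[310:365,205:250].astype(int)-t0[310:365,205:250]).mean())
w=b; hsv=cv2.cvtColor(w["image"],cv2.COLOR_RGB2HSV).astype(int)
sub=np.zeros(hsv.shape[:2],bool); sub[190:270,280:340]=1
H,S,V=hsv[...,0],hsv[...,1],hsv[...,2]
red=sub&((H<5)|(H>172))&(S>150)&(V>50); org=sub&(H>=7)&(H<18)&(S>150)&(V>60)
hub=np.array([.5733,-.0631])
for n,m,z in(("red",red,.062),("org",org,.058)):
    v,u=np.nonzero(m); P=np.array([ray(w,(a,c),z,s)[:2] for a,c in zip(u,v)]); r=P.mean(0)-hub; print(n,len(P),np.hypot(*r),np.degrees(np.arctan2(r[1],r[0])))
E
```

```text
time: 13.4
position: [0.5973, -0.0198, 0.0896]
tool_rot: [2.219, 2.223, 0.0]
ft_force: [0.2, 0.2, 0.3]
grip_width: 0.977
time: 14.4
position: [0.5972, -0.1054, 0.219]
tool_rot: [-2.22, -2.222, 0.001]
ft_force: [-0.4, -0.1, 0.4]
grip_width: 0.998
time: 15.4
position: [0.5974, -0.1038, 0.2186]
tool_rot: [2.22, 2.223, 0.0]
ft_force: [1.1, 0.8, -0.3]
grip_width: 1.004
vial diff 7.803232323232323
red 107 0.06892110581612468 -58.741771339842714
org 299 0.10398933575820221 -59.23796951295406
```

View pics/w3.png

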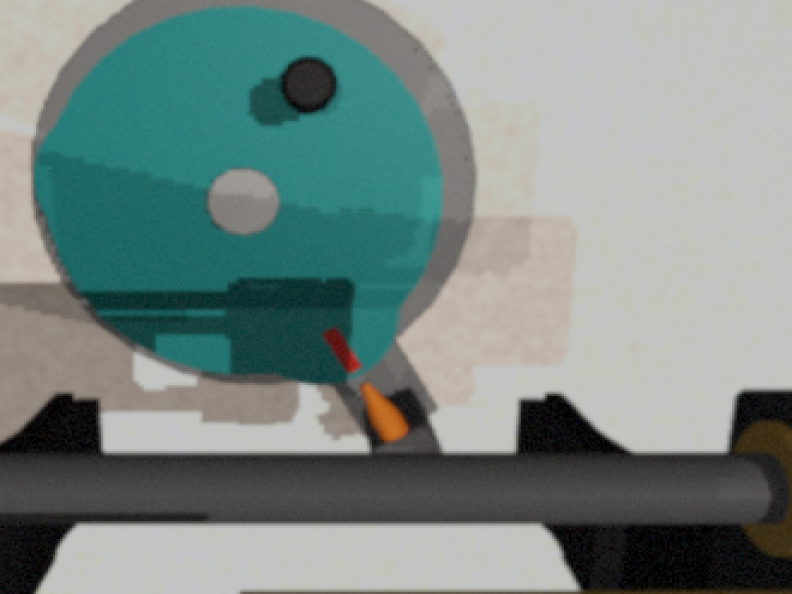

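The dash and pointer now lie on one line through the hub at (243,202): both at 58.5° in the picture, within 0.5° by measurement. The vial patch changed brightness slightly, so I'll check that against the start picture.

Run:
```python
from h import *
from bench import optics
t=optics.get_image("side")["image"]; t0=pickle.load(open("side.pkl","rb"))["image"]
f=lambda a:cv2.resize(np.ascontiguousarray(a[120:370,120:320,::-1]),(400,500),interpolation=3)
cv2.imwrite("pics/v.png",np.hstack([f(t0),f(t)]))
```

```text
(no output)
```

View pics/v.png

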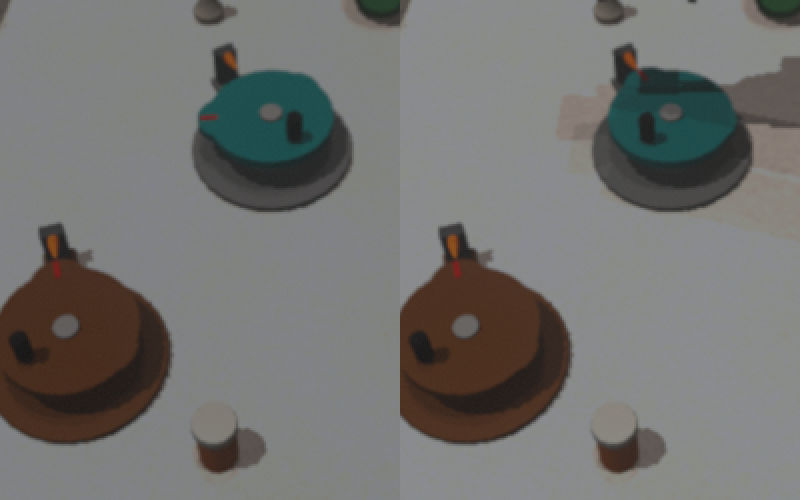

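The vial is in the same place in both pictures, at crop (216,437); only the exposure changed. The red swell faces the pointer and the gripper is clear, so I'm handing in.

```bash
python3 -c "
from bench import close_job;print(close_job())"
```

```text
the job is handed in; nothing more can be done
None
```

I turned the teal wheel about 65° clockwise by its black knob, at roughly 30°/s. After a first look I regripped the knob for a final nudge of about 1.6°, then let go and lifted the gripper clear. I handed in at about 15.5 s.

- **Alignment:** in the last wrist picture the red dash measures −58.7° and the pointer −59.2° about the wheel's axis. They agree to about 0.5°, or 0.7 mm at the rim. Earlier readings of the pointer ranged from −59.3° to −60°, so about 1° of uncertainty remains.
- **Vial:** the before-and-after side pictures show it standing unmoved. A raw pixel comparison of that patch did differ (mean 7.8 grey levels), which I put down to exposure.
- **Forces:** the highest wrist force I read was about 5 N, at the end of each move or hold. The gripper touches nothing now.

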